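# Stack a returned kit tub gently on its neighbour

### The job

Take the orange-lidded kit tub out of the returns tray, stand it on its feet on the cork mat and let go; then take it the other way, by its two long sides, stack it on the blue-lidded tub in the caddy with all four feet fully down in the recesses of the blue lid, which may have slid a few millimetres along its tub, and let go. The tubs are thin and brittle: grip with no more than 40 N, keep it upright, and never drop it or press it down with more than 50 N. Leave the blue tub where it stands and do not disturb the cards, the mug or the stapler.

Things in the scene. Friction and masses are not known exactly. Their poses are not given: they have to be found in the camera images.
- kit_tub_center (a point): Centre, half-way up, of the loose orange-lidded clear tub: 64 mm between short ends (x) x 52 between long sides (y) x 52 high, 0.2 to 0.42 kg, flush sides, lid fixed. It stands in a tray bay, x along the bay, about 9 mm free at each long side: there it can only be taken by its short ends. Grip with 40 N at most: over 110 N from both fingers together cracks it. Alike after half a turn.
- kit_tub: The same tub; origin at the centre of its underside, 26 mm below its centre, z up, x along its 64 mm length. Four round rubber feet of 12 mm diameter, 6 mm high, toes chamfered, 21.5 mm (x) and 15.5 mm (y) from its middle.
- base_tub_top (a point): Middle of the blue-lidded tub (not of its lid) at lid-rim height, 52 mm above its underside. The lid has four square recesses, 15 x 15 x 5 mm deep, 21.5 mm (x) and 15.5 mm (y) from the lid's middle: feet have 1.5 mm of play each way. With the feet home the kit tub's centre is 21 mm above this point; with the feet on the rim or middle cross, 26 mm.
- base_tub: The blue-lidded tub, same outer size (64 x 52 x 52 mm), 0.55 kg, loose in the caddy; origin at the centre of its underside, x along its 64 mm length, z up. Its stiff slide-on lid, 10 mm thick, may stand anywhere up to 6 mm to +x or -x of the tub's middle; how far is not reported (feel or look for the recesses). Sliding the lid takes about 3 N.
- caddy: Fixed dark steel caddy: floor plate 100 x 66 x 6 mm and at its +x and -x ends upright cheeks 44 mm wide, tops 100 mm above the desk, 84 mm clear between. The blue tub stands in the middle, its x along the caddy's x; only 10 mm or less is left at each short end of the stack, so there a tub can only be held by its long sides. Origin under its centre.
- returns_tray: Fixed grey returns tray, 120 (x) x 156 (y) x 42 mm, floor 8 mm thick, with three 5 mm walls along x that make two bays 70.5 mm wide, centred at y = +38 and -38 mm and open at both ends (+x, -x). Origin under its centre. The kit tub stands in the +y bay, the cards lie in the -y bay.
- cards: Bystander: banded stack of turquoise member cards, 56 x 87 x 14 mm, loose in the other bay; origin under its centre.
- mug: Bystander: white mug, 79 x 110 x 94 mm, loose on the worktop beyond the work; origin under its centre.
- stapler: Bystander: black stapler, 154 x 38 x 48 mm, loose on the worktop beyond the work; origin under its centre.
- mat: Fixed cork mat on the desk between tray and caddy, 140 (x) x 110 (y) mm, 4 mm thick; origin at the centre of its underside, on the desk.
Things that resemble listed ones, but are neither listed nor needed, are in the scene too. Several things have the shape of the mat; the one meant has the colours described above.

How it is judged:
On the way:
1. the kit tub stands upright on its feet on the cork mat, let go of (height (world z) of kit_tub_center below 0.0325 m and angle between kit_tub's own z axis and vertical below 0.05 rad and contact force between kit_tub and mat above 0.5 N and contact force between the fingers and kit_tub below 0.1 N), for 0.2 s.
At the end, for the whole second after the job is handed in: The kit tub sits on the blue tub, upright within 0.04 rad, in line within 0.12 rad, its centre 19 to 22.8 mm above the lid's rim (all feet in their recesses) and within 9.5 mm of the blue tub's middle, let go and at rest; the blue tub is within 15 mm of where it stood (z of kit_tub_center in the frame of base_tub_top between 0.019 and 0.0228 m and horizontal distance between kit_tub_center and base_tub_top below 0.0095 m and angle between the x axis of kit_tub and the x axis of base_tub, either way round below 0.12 rad and angle between kit_tub's own z axis and vertical below 0.04 rad and distance of base_tub_top from where it was at the start of the episode below 0.015 m and linear speed of kit_tub below 0.01 m/s and contact force between the fingers and kit_tub below 0.1 N); the robot touches nothing.
It fails at once if the thin-walled kit tub is squeezed (more than 110 N from the two fingers together; a steady grip of 40 N gives about 80) (contact force between the fingers and kit_tub above 110 N).
It fails at once if the kit tub is pressed or dropped on the blue-lidded tub with more than 50 N (contact force between kit_tub and base_tub above 50 N).
It fails at once if the kit tub is pressed or dropped on the cork mat with more than 50 N (contact force between kit_tub and mat above 50 N).
It fails at once if the kit tub is tipped more than 30 degrees (angle between kit_tub's own z axis and vertical above 0.52 rad).
It fails at once if the membership cards, the mug or the stapler are moved more than 15 mm (distance of any of cards, mug, stapler from where it was at the start of the episode above 0.015 m).
It also fails if it takes over 67 s, if anything falls off the work surface, if the arm or the gripper's body presses on something with over 40 N, if the wrist force passes 120 N, or if a joint passes its speed limit or range.

### The arm

A 7-joint arm with a two-finger parallel gripper is mounted at the origin on a cart in front of the work surface, level with it; the furniture and walls round the work are solid. World frame = base frame: x ahead of the robot, y to its left, z up, the work surface at z = 0. Lengths are in m, angles in rad, forces in N, time in s.
With the tool pointing down it reaches from about 0.4 to 0.875 m from the base axis. Payload 4.4 kg.
Tool frame: the origin (TCP) lies between the finger pads; the fingertips stand 25 mm ahead of it and the grasp point (between the pads) lies 6 mm ahead of it; z points along the fingers, y is the line along which they close (so a half turn about z gives the same grasp; the last joint's range is limited). The gripper opens to 85 mm and grips with 20 to 120 N. Pads are 22 mm wide; open, the fingers measure 114 mm over their backs; the gripper's body (76 mm by 85 mm) begins 54 mm behind the grasp point. The pads swing forward as they close: fully open they stand 13 mm farther back than shut.
Start: joints at [1.116, 0.628, 0.038, 1.517, -0.027, 0.996, -0.02], TCP at [0.246, -0.601, 0.256] pointing down, gripper open.
Joint ranges: [-3.06, 3.06], [-0.37, 2.12], [-1.25, 1.32], [0.18, 2.47], [-1.1, 4.24], [0.23, 1.98], [-2.94, 2.94]. Speed limits (rad/s): [2.57, 2.57, 3.14, 3.14, 3.14, 3.14, 3.14].

### API

Orientations are given as [roll, pitch, yaw] about the fixed x, y, z axes, in that order (R = Rz(yaw) Ry(pitch) Rx(roll)).
In Python, from station import move_pose, servo_line, move_joints, command_gripper, wait, solve_ik, get_obs, grab_frame, get_calibration, MotionError, finish_job gives the robot as it stands. Calls block until the motion is done:
- move_pose(position, orientation): joint-space move of the TCP to a pose.
- servo_line(position, orientation=None, vel=0.15, f_stop=None): straight line of the TCP; orientation=None keeps the orientation; vel is the mean speed in m/s. With f_stop (N) it stops when the force on the tool has changed by that much, and returns True; else False.
- move_joints(angles): joint-space move.
- command_gripper(opening, force=None): opening from 0.0 (shut) to 1.0 (fully open); force is the grip in N (None keeps the last); returns when the fingers have stopped.
- wait(seconds).
- solve_ik(position, orientation): joint angles nearest the present ones, or None.
- get_obs(): the state.
- grab_frame(name): name is "scene" or "top"; returns the picture (384x512x3 uint8, red, green, blue); there is no depth.
- get_calibration(name): a dict with "K" (3x3 intrinsics, pixels), "R" (3x3) and "t" (3): a world point X has camera coordinates R X + t. Camera axes: x right, y down, z forward; pixel columns grow to the right and rows downward; lengths in m; the calibration is good to about 2 mm. A picture is of the moment at which its call begins. get_calibration takes no time and is no camera call.
A pose or a line that the arm cannot do raises MotionError and nothing moves.
- finish_job(): hands the job in; it is judged then, once.
The state is a dict: "time": time; "qpos": joint angles; "dq": joint speeds; "tau": joint torques, N m; "position": TCP position; "tcp_rot": TCP orientation; "contact_force": force on the tool from outside, world axes, zero at the start; "ft_torque": the same for the moment, N m; "grip_width": opening from 0.0 (shut) to 1.0 (fully open); "gripper_force": force on a finger pad.
Only numpy, scipy, OpenCV 4.12 (cv2) and the standard library are available. Lean on these libraries where they do the work, as an engineer would, in place of code of your own. Each camera call takes 0.05 s, during which the arm holds its last target. There are 200 camera calls.

## Working session

There is one attempt and no reset: what is moved stays moved. The work goes in short steps, each a Python script; the robot and the scene stay as the last script left them, time stands still between calls to the robot, and variables do not carry over. Pictures are saved under pics/ and viewed, at most 10 in all, crops included, and the job is handed in when it is done.

```bash
mkdir -p pics; ls; python3 - <<'E'
from station import *
import cv2,numpy as np
for n in("scene","top"):
    f=grab_frame(n); cv2.imwrite(f"pics/{n}0.png",f[:,:,::-1]); c=get_calibration(n); print(n,c)
o=get_obs();print(o["time"],o["position"],o["tcp_rot"],o["grip_width"])
E
```

```text
pics
scene {'K': array([[368.33448672,   0.        , 257.93177968],
       [  0.        , 368.33448672, 195.31408647],
       [  0.        ,   0.        ,   1.        ]]), 'R': array([[-0.84372815, -0.53676937,  0.00120326],
       [-0.35989775,  0.56404413, -0.74318761],
       [ 0.39824165, -0.62748136, -0.669082  ]]), 't': array([0.44356786, 0.23558441, 0.77091926])}
top {'K': array([[375.17503648,   0.        , 256.35003168],
       [  0.        , 375.17503648, 188.57404449],
       [  0.        ,   0.        ,   1.        ]]), 'R': array([[ 0.0222823 , -0.9997444 ,  0.00382632],
       [-0.99518072, -0.02254583, -0.09543066],
       [ 0.09549254, -0.00168146, -0.99542873]]), 't': array([-0.00919492,  0.55191507,  0.936828  ])}
0.1 [ 0.24620719 -0.60100007  0.25549655] [-3.13988388e+00  3.79720252e-05  3.88806119e-01] 1.0026475984618421
```

View pics/scene0.png

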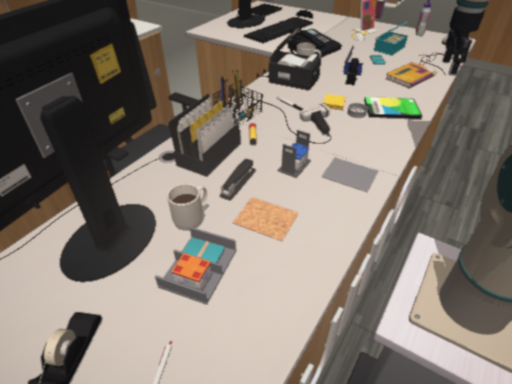

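View pics/top0.png

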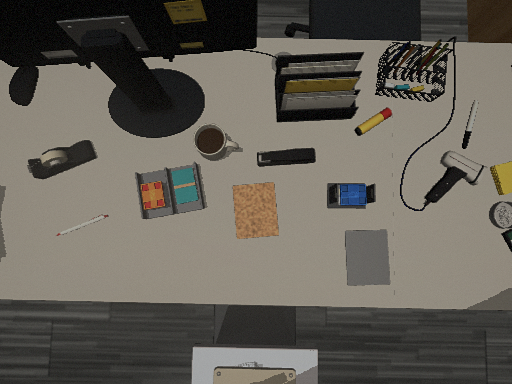

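The scene view shows the orange lid at (193,265), the blue lid at (299,152) and the cork mat at (266,217). In the top view they are at (152,195), (350,195) and (256,210).

Lookalikes in the top view:
- **For orange:** the red/yellow tube (373,122) and the yellow tags (490,178). The tray item with turquoise beside it matches the description.
- **For blue:** nothing else.
- **For the mat:** the grey mat (367,257). The cork one is meant.

```bash
cat > h.py <<'E'
from station import *
import cv2,numpy as np
def ray(n,uv,z):
    c=get_calibration(n); d=c["R"].T@np.linalg.inv(c["K"])@np.array([*uv,1.]); o=-c["R"].T@c["t"]
    return o+d*(z-o[2])/d[2]
def blob(n,f,lo,hi,box,z,k=5):
    x0,y0,x1,y1=box; h=cv2.cvtColor(f,cv2.COLOR_RGB2HSV); m=cv2.inRange(h,lo,hi)
    q=np.zeros_like(m); q[y0:y1,x0:x1]=m[y0:y1,x0:x1]; q=cv2.morphologyEx(q,cv2.MORPH_CLOSE,np.ones((k,k)))
    c=max(cv2.findContours(q,cv2.RETR_EXTERNAL,cv2.CHAIN_APPROX_NONE)[0],key=cv2.contourArea)[:,0]
    P=np.array([ray(n,p,z)[:2] for p in c]); r=cv2.minAreaRect((P*1000).astype(np.float32)); return r,cv2.boundingRect(c)
E
python3 - <<'E'
from h import *
t=cv2.imread("pics/top0.png")[:,:,::-1].copy(); s=cv2.imread("pics/scene0.png")[:,:,::-1].copy()
for nm,lo,hi,bt,bs,z in(("kit",(0,120,90),(25,255,255),(138,172,172,215),(165,245,220,290),.06),("blue",(105,120,60),(125,255,255),(325,175,380,215),(275,130,315,180),.058),("mat",(5,60,60),(25,255,255),(228,178,285,242),(230,195,305,242),.004),("cards",(80,80,60),(100,255,255),(168,160,205,210),(180,230,230,270),.022)):
    print(nm,"top",blob("top",t,lo,hi,bt,z)); print("   scene",blob("scene",s,lo,hi,bs,z))
C=[cv2.resize(a,(390,290),interpolation=cv2.INTER_CUBIC) for a in(t[155:225,125:219],t[160:230,310:404],s[225:305,150:257],s[120:190,255:349])]
cv2.imwrite("pics/c0.png",np.vstack([np.hstack(C[:2]),np.hstack(C[2:])])[:,:,::-1])
E
```

```text
kit top (((527.5935668945312, 260.0819396972656), (63.84855270385742, 52.13228988647461), 11.005226135253906), (141, 181, 24, 29))
   scene (((526.918212890625, 262.764404296875), (66.67951965332031, 55.481815338134766), 10.757828712463379), (172, 254, 38, 28))
blue top (((540.9173583984375, -236.44326782226562), (49.80223846435547, 64.72416687011719), 1.2887964248657227), (340, 184, 27, 21))
   scene (((526.2421875, -241.68023681640625), (40.61041259765625, 72.1657485961914), 40.232547760009766), (293, 144, 15, 15))
mat top (((498.0254821777344, 5.117717742919922), (140.16143798828125, 110.35791778564453), 6.308389663696289), (233, 182, 46, 57))
   scene (((497.9573669433594, 7.214000701904297), (141.6284637451172, 112.1963882446289), 6.270102024078369), (233, 197, 65, 44))
cards top (((556.538330078125, 188.99928283691406), (86.23928833007812, 55.310420989990234), 12.684666633605957), (171, 168, 27, 36))
   scene (((555.8213500976562, 188.50564575195312), (86.45623016357422, 49.19164276123047), 12.21770191192627), (183, 238, 41, 24))
```

View pics/c0.png

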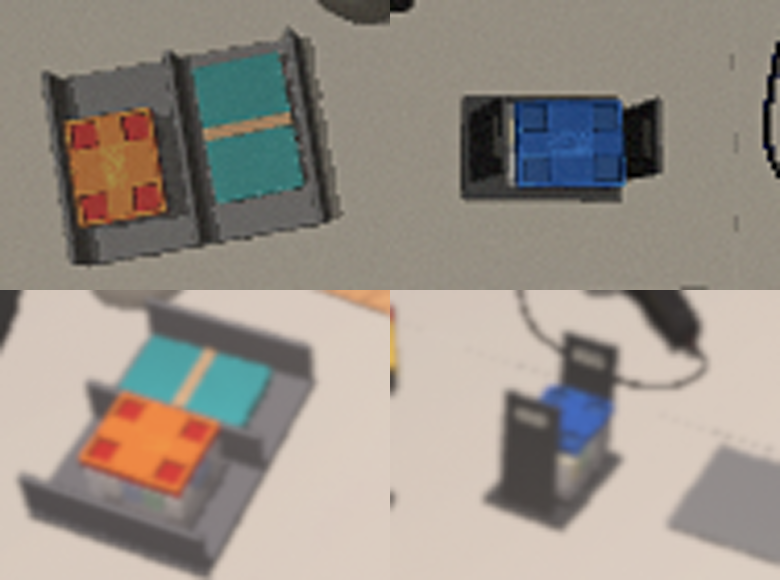

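The crop confirms the choices. The orange lid with red corner pads is in the left bay next to the turquoise cards. The blue lid has four recesses and is shifted to image right (-y), with the pale tub body showing at its left. Both views agree on the kit tub, the mat and the cards to within about 3 mm, so I'm moving.

```bash
python3 - <<'E'
from h import *
d=np.deg2rad
for lab,p,ps in(("tray",(.527,.261,.034),(-79,101)),("mat",(.498,.006,.03),(1.3,-178.7,-88.7,91.3)),("cad",(.541,-.236,.08),(-88.7,91.3))):
    for a in ps: 
        q=solve_ik(p,[np.pi,0,d(a)]); print(lab,a,None if q is None else np.round(q,2))
E
```

```text
tray -79 [ 0.08  1.13 -1.06  1.82  1.2   1.01  1.82]
tray 101 [-0.42  0.86 -0.15  1.84  0.25  0.47 -0.54]
mat 1.3 [-0.13  0.81  0.09  2.09 -0.27  0.26 -1.36]
mat -178.7 [ 0.2   0.84 -0.41  2.08  0.86  0.4   0.69]
mat -88.7 [-0.32  0.85  0.39  2.09 -0.9   0.37 -2.31]
mat 91.3 [ 0.    0.8  -0.11  2.09  0.29  0.27 -0.33]
cad -88.7 [ 0.07  0.84  0.49  1.83 -0.63  0.63 -2.18]
cad 91.3 [ 0.47  0.79 -0.17  1.82  0.23  0.56  0.18]
```

```bash
python3 - <<'E'
from h import *
d=np.deg2rad; O=[np.pi,0,d(101)]
move_pose((.527,.261,.15),O); servo_line((.527,.261,.043),vel=.1)
o=get_obs(); print(o["time"],o["position"],o["contact_force"])
command_gripper(0.5,force=30)
o=get_obs(); print(o["time"],o["grip_width"],o["gripper_force"],o["contact_force"])
servo_line((.527,.261,.12),vel=.1)
o=get_obs(); print(o["time"],o["grip_width"],o["gripper_force"],o["contact_force"])
E
```

```text
4.5083 [0.52744242 0.26129054 0.04363527] [ 0.43275669 -0.06731297  0.22287619]
4.8333 0.7490931832660734 33.30969884991646 [ 0.13260899 -0.61044483  4.67521605]
5.75 0.743367136524159 34.03672233223915 [-0.27491317  0.44809761 -4.31820469]
```

```bash
python3 - <<'E'
from h import *
d=np.deg2rad; M=(.498,.006)
move_pose((*M,.12),[np.pi,0,d(-178.7)]); servo_line((*M,.05),vel=.1)
print(servo_line((*M,.034),vel=.02,f_stop=3)); o=get_obs(); print(o["time"],o["position"],o["contact_force"],o["grip_width"])
command_gripper(1.0); wait(.3); servo_line((*M,.16),vel=.15)
move_pose((*M,.2),[np.pi,0,d(91.3)])
move_pose((.40,-.25,.25),[np.pi,0,d(91.3)])
for n in("scene","top"):
    f=grab_frame(n); cv2.imwrite(f"pics/{n}1.png",f[:,:,::-1])
    b=(225,175,290,245) if n=="top" else (225,170,310,250)
    print(blob(n,f,(0,170,150),(14,255,255),b,.056))
print(get_obs()["time"])
t=cv2.imread("pics/top1.png"); s=cv2.imread("pics/scene1.png")
cv2.imwrite("pics/c1.png",np.hstack([cv2.resize(t[150:250,210:400],(400,300)),cv2.resize(s[160:260,220:320],(300,300))]))
E
```

```text
True
8.425 [0.49810022 0.0058092  0.0397521 ] [-0.8644854  -0.60758684  5.61133109] 0.74274585452939
(((494.7944030761719, 8.04387092590332), (47.19668960571289, 58.59882354736328), 0.9369009137153625), (254, 195, 26, 19))
(((497.13629150390625, 4.220813751220703), (46.99062728881836, 61.96012496948242), 1.2911840677261353), (243, 200, 26, 20))
12.3
```

View pics/c1.png

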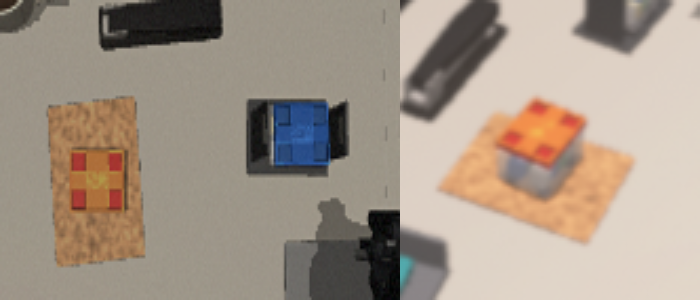

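The tub stands alone on the mat with its lid aligned at about 1°. Its red corners are near (244,201) to (258,219) in the full top view. The blue lid is unobstructed, so I'll measure both lids to sub-pixel.

```bash
python3 - <<'E'
from h import *
t=cv2.imread("pics/top1.png")[:,:,::-1].astype(int)
for r in((188,190),(194,196),(199,201)):
    print("blue rows",r); print("\n".join(f"{c}:{t[r[0]:r[1]+1,c].mean(0).round().astype(int)}" for c in range(334,374)) if r[0]==194 else t[r[0]:r[1]+1,334:374].mean(0)[:,2].round().astype(int))
print("blue col 345-362, rows 178-210",t[178:211,345:362].mean(1)[:,2].round().astype(int))
u=lambda y,z,x=.541:(lambda c,p:(c["K"]@p/p[2])[:2])(get_calibration("top"),get_calibration("top")["R"]@np.array([x,y,z])+get_calibration("top")["t"])
print(u(-.2364,.058),u(-.2364+.032,.058),u(-.2364+.032,.048),u(-.2364-.032,.058))
h=cv2.cvtColor(t.astype(np.uint8),cv2.COLOR_RGB2HSV)
m=np.zeros(h.shape[:2],np.uint8); b=(slice(192,226),slice(236,266)); g=t[b]; m[b]=((g[...,0]>110)&(g[...,1]<75)).astype(np.uint8)
n,l,s,c=cv2.connectedComponentsWithStats(m)
P=[ray("top",c[i],.056)[:2]*1000 for i in range(1,n) if s[i,4]>15]; print([(c[i],s[i,4]) for i in range(1,n)]);print(np.round(P,1),np.mean(P,0))
E
```

```text
blue rows (188, 190)
[ 26  47  23  70  90 125  74 133 121 120 120 117 112  79 147 137 137 136
 136 136 137 136 135 139 144 116 118 116 114 114 101 140  20  16  22  18
  18  35  34  26]
blue rows (194, 196)
334:[29 28 26]
335:[59 58 52]
336:[61 61 57]
337:[65 63 61]
338:[93 91 85]
339:[141 140 133]
340:[11 27 58]
341:[ 45  82 146]
342:[ 42  80 142]
343:[ 40  76 138]
344:[ 39  76 137]
345:[ 43  78 139]
346:[ 43  78 139]
347:[ 41  78 138]
348:[ 46  87 150]
349:[ 48  90 154]
350:[ 48  87 150]
351:[ 49  89 152]
352:[ 48  90 153]
353:[ 43  83 145]
354:[ 47  89 152]
355:[ 53  99 167]
356:[ 50  95 162]
357:[ 49  96 163]
358:[ 49  92 159]
359:[ 38  74 134]
360:[ 38  76 136]
361:[ 38  75 137]
362:[ 38  76 136]
363:[ 38  76 136]
364:[ 38  75 136]
365:[ 37  73 129]
366:[23 36 58]
367:[24 20 17]
368:[15 18 16]
369:[18 17 16]
370:[25 25 24]
371:[39 38 35]
372:[45 44 39]
373:[23 25 23]
blue rows (199, 201)
[ 21  19  24  54  94 163  81 156  99 121 121 118 118 118 113 140 138 138
 139 136 139 136 136 138 135 114 118 119 118 121 115  62  97  14  21  14
  21  17  17  22]
blue col 345-362, rows 178-210 [136 136 136 137 142  58 108 113 128 128 128 128 128 120 147 146 146 144
 157 148 127 128 129 130 129 126 150  50  56  58  93 138 137]
[352.81643802 193.9397233 ] [339.93128709 193.64932701] [339.03192477 193.97610067] [365.7000999  194.23008604]
[(array([247. , 203.5]), np.int32(42)), (array([263.5, 203.5]), np.int32(24)), (array([246.92682927, 215.56097561]), np.int32(41)), (array([263.5, 216. ]), np.int32(28))]
[[511.5  25.6]
 [512.4 -15.3]
 [481.6  25. ]
 [481.5 -15.9]] [496.74293272   4.8556546 ]
```

```bash
python3 - <<'E'
from h import *
d=np.deg2rad; O=[np.pi,0,d(91.3)]; P=(.4975,.0058)
move_pose((*P,.14),O); servo_line((*P,.043),vel=.12)
command_gripper(0.4,force=30); o=get_obs(); z0=o["position"][2]; print(o["time"],o["position"],o["grip_width"],o["gripper_force"])
servo_line((*P,.17),vel=.12)
B=(.5403,-.2363)
move_pose((*B,.17),O); servo_line((*B,.105+.006),vel=.08)
dz=z0-.030; print("dz",dz,"home tcp z",.079+dz)
print(servo_line((*B,.079+dz+.0005),vel=.02,f_stop=4)); o=get_obs(); print(o["time"],o["position"],o["contact_force"],o["ft_torque"],"above home mm",(o["position"][2]-.079-dz)*1e3)
E
```

```text
14.7917 [0.4975624  0.00569764 0.04362225] 0.605108869911562 31.200978755950928
dz 0.013622254446634618 home tcp z 0.09262225444663462
False
18.9 [ 0.54041111 -0.23630196  0.09323833] [ 0.64438776 -1.04049216 -3.76649377] [ 0.02905746 -0.02315533  0.00079847] above home mm 0.6160788993247734
```

It reached within 0.6 mm of the home height without meeting the rim, so the feet are in the recesses. I'll seat it gently.

```bash
python3 - <<'E'
from h import *
o=get_obs(); p=o["position"]; B=(.5403,-.2363)
print(servo_line((*B,p[2]-.004),vel=.01,f_stop=3)); o=get_obs(); print(o["time"],o["position"],o["contact_force"],"above home mm",(o["position"][2]-.09262)*1e3)
f=grab_frame("scene"); cv2.imwrite("pics/s2.png",cv2.resize(f[110:190,250:350],(600,480),interpolation=cv2.INTER_CUBIC)[:,:,::-1])
E
```

```text
True
19.1417 [ 0.54051876 -0.23634777  0.0925776 ] [-0.48677744 -0.71819231  5.80254843] above home mm -0.042401033862396464
```

View pics/s2.png

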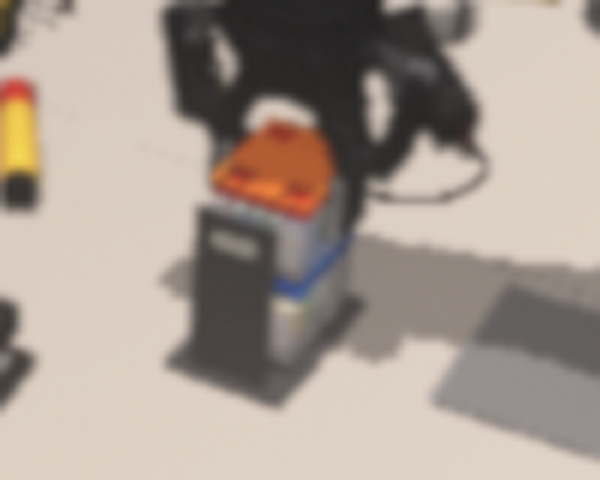

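The crop shows the kit tub upright on the blue lid (blue band near (320,265)), flush with no gap. Contact came at exactly the home height. Releasing now.

```bash
python3 - <<'E'
from h import *
command_gripper(1.0); wait(.3); servo_line((.5405,-.2363,.2),vel=.12)
move_pose((.42,0,.28),[np.pi,0,np.deg2rad(91.3)]); wait(.3)
f=grab_frame("top"); g=grab_frame("scene"); print(blob("top",f,(0,120,90),(25,255,255),(325,170,390,220),.105),blob("scene",g,(0,120,90),(25,255,255),(275,115,325,170),.105),get_obs()["time"])
r=lambda a:cv2.resize(a,(390,390),interpolation=cv2.INTER_CUBIC)
cv2.imwrite("pics/e.png",np.hstack([r(f[160:230,320:390]),r(g[115:185,260:330])])[:,:,::-1])
E
```

```text
(((540.6731567382812, -237.60691833496094), (49.68342208862305, 64.87164306640625), 1.2893460988998413), (345, 182, 28, 22)) (((538.0537719726562, -232.61329650878906), (53.94758987426758, 69.67168426513672), 0.8862394094467163), (286, 130, 24, 16)) 22.4583
```

View pics/e.png

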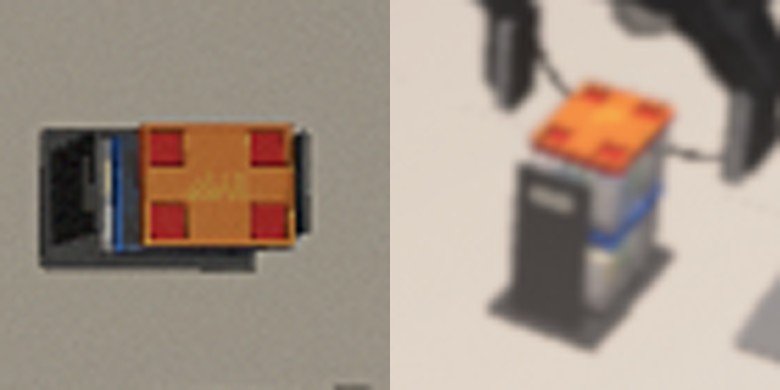

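The tub sits level and flush on the blue lid. Its lid centre in the top view is (0.541, -0.238), it is in line with the blue tub, and the gripper is clear.

```bash
python3 -c "
from station import *
print(finish_job())"
```

```text
the job is handed in; nothing more can be done
None
```

I stood the orange-lidded tub on the cork mat, regripped it by its long sides, stacked it on the blue-lidded tub with contact at the feet-home height, let go and handed the job in at about 22 s; no verdict came back.

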